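# Move a plaster dental model from the scanning stand to the bench holder

## Robot

A 6-joint arm with a two-finger parallel gripper is mounted at the origin on the work surface. World frame = base frame: x ahead of the robot, y to its left, z up, the work surface at z = 0. Lengths are in m, angles in rad, forces in N, time in s.
With the tool pointing down it reaches from about 0.225 to 0.875 m from the base axis. Payload 3.4 kg.
Tool frame: the origin (TCP) lies between the finger pads; the fingertips stand 8 mm ahead of it and the grasp point (between the pads) lies 11 mm behind it; z points along the fingers, y is the line along which they close (so a half turn about z gives the same grasp; the last joint's range is limited). The gripper opens to 85 mm and grips with 20 to 120 N. Pads are 22 mm wide; open, the fingers measure 114 mm over their backs; the gripper's body (76 mm by 85 mm) begins 54 mm behind the grasp point. The pads swing forward as they close: fully open they stand 13 mm farther back than shut.
Start: joints at [-1.394, 0.276, 1.505, -0, 1.361, -0.121], TCP at [0.169, -0.55, 0.205] pointing down, gripper open.
Joint ranges: [-2.89, 2.89], [-0.75, 2.08], [0.22, 2.7], [-1.18, 4.32], [0.11, 2.71], [-2.7, 2.7]. Speed limits (rad/s): [2.57, 2.57, 3.14, 3.14, 3.14, 3.14].

## Interface

Orientations are given as a unit quaternion [w, x, y, z].
In Python, from rig import manip gives the robot as it stands.
- The arm moves only by the tool move_arm, never from a script. Its argument "deltas" is a list that holds one entry, the list of rows, each a list of 5 numbers: the shift along the tool's x, y, z normalised to -1 to 1, where 1 is 80 cm, then the turn about the tool's z normalised to -1 to 1, where 1 is 120 degrees, then the closure, from -1 (fully open) to 1 (shut). In form: [[[tx, ty, tz, twist, grip], ...]]. A call has 1 to 12 rows; each row is the pose to reach, as a shift and turn from the pose commanded when the call began, along the tool's axes at that moment; what a row does not reach only later rows make up. A row lasts 1/10 s, in which the tool goes at most 50 mm and 8.59 degrees, less where a joint would pass 70% of its speed; a pose out of reach is approached as far as the arm can. A call with a number of a shift or a turn outside -1 to 1 is refused whole. A call with a gripper value outside its range is refused whole. The fingers move at their own pace and stop on an object; "squeeze" is the grip in N (left out, the last holds). Time passes only in rows, so rows that repeat a pose let the fingers close. It gives the time, the measured TCP pose, the force, the opening and the grip force at its end, in the units of the state.
- manip.get_state(): the state, without advancing time (a new reading comes with each control period).
- manip.get_image(name): name is "scene" or "side" or "wrist"; returns the picture (420x560x3 uint8, red, green, blue); there is no depth.
- manip.camera_params(name): a dict with "fx", "fy", "cx", "cy" (pixels), "dist" ([k1, k2, p1, p2, k3] as OpenCV has them; the pictures are not rectified), "R" (3x3) and "t" (3): a world point X has camera coordinates R X + t; the wrist camera has in their place "tool_from_camera" (4x4, takes a point from camera to tool coordinates, whose origin is the TCP and whose axes are the flange's). Camera axes: x right, y down, z forward; pixel columns grow to the right and rows downward; lengths in m; the calibration is good to about 2 mm. A picture is of the moment at which its call begins: read the wrist's pose just before it. camera_params takes no time and is no camera call.
- manip.sign_off(): hands the job in; it is judged then, once.
The state is a dict: "clock": time; "qpos": joint angles; "qd": joint speeds; "effort": joint torques, N m; "position": TCP position; "ee_rot": TCP orientation; "contact_force": force on the tool from outside, world axes, zero at the start; "moment": the same for the moment, N m; "width": finger opening in m; "gripper_force": force on a finger pad.
Only numpy, scipy, OpenCV 4.12 (cv2) and the standard library are available. Lean on these libraries where they do the work, as an engineer would, in place of code of your own. Each camera call takes 0.05 s, during which the arm holds its last target. There are 200 camera calls.

## Task

The plaster dental model is locked by its mounting plate on the round-footed scanning stand. Press the stand's catch gently so that the plate pops loose, draw the model straight out, and slide it gently into the dovetail of the empty square-footed bench holder until it is fully home and the catch clicks up behind the plate, without ramming it on the end stop. Leave it locked there, without forcing anything and without disturbing the other things on the bench.

Things in the scene. Friction and masses are not known exactly. Their poses are not given: they have to be found in the camera images.
- model_grip (a point): Dental model: plaster block 52 mm (x) by 48 mm (y) with an arch of teeth on top, on a dovetail mounting plate. Point on its vertical centre line, 35 mm above the plate's underside; the flat sides to grip (48 mm apart along y) span 8 to 44 mm above the underside, teeth to 52. In a slide keep fingertips over 12 mm above the underside (rails). x: leading end, goes in first; z up. 0.29 to 0.41 kg.
- model: Underside centre of the model's aluminium plate, same axes: 64 mm (x) by 60 mm (y) at its foot, 8 mm thick, flange 3 mm thick at the foot, 57.5 mm wide over the leading 5 mm.
- dock_a: Scanning stand, round white foot 124 mm across, fixed; holds the model at the start. Origin on the bench under the centre of a home plate; +x points inward along the slide (from mouth to closed end), z up; the mouth is on the robot's side. Same slide as the bench holder; floor of the slide 22 mm above the bench.
- catch_a_pad (a point): Middle of the top of the scanning stand's steel thumb pad, 26 mm (x) by 30 mm (y), in front of the mouth, 81 mm from the home plate's centre, 20 mm above the bench; it goes down with the catch. Press from above.
- catch_a (a joint): Scanning stand's catch: 0 up (locked), 0.009 m fully down; spring 0.6 N at the start, 3.3 N down, and 1 to 3 N more from friction while it holds the plate. Pressed 5 mm or more it frees the plate, which a sprung ejector then moves about 12 mm toward the mouth; there it stays with the tooth under it.
- dock_b: Bench holder, dark square steel foot 110 x 116 mm, fixed; empty at the start. Origin and axes as for the scanning stand. Catch, ejector and end stop sit on one carriage set by a screw, so home lies anywhere within 11 mm either way of x = 0 and cannot be read: feel for it.
- slide_b (a point): Middle of the bench holder's slide floor, 22 mm above its origin. From here: rails x -30 to 40, undercut 60 degrees, play for the plate 1 mm each side and 2 mm up, tops 11.5 mm up, 84 mm wide over all. Before them flared guides (x -44 to -29, 62 mm apart widening to 74) on a flat sill at floor height (x -70 to -30), split by the catch's tongue in a 32 mm slot. Open above and in front.
- mouth_b (a point): Middle of the front edge of the bench holder's sill, at slide floor height, x -70 mm from slide_b. The catch's tongue (24 mm wide) runs back from a thumb pad in front of here, 2 mm below floor height; its tooth stands 4.6 mm above the floor, upright face just behind the trailing edge of the home plate (x -32 from slide_b, moved with the carriage), flat 5 mm on top, ramp then down to x -50.
- catch_b (a joint): Bench holder's catch: 0 up, 0.009 m down. The plate pushes the ramp down, rides over the tooth (3 to 5 mm down), and at home the catch snaps up to 0 behind it. A rigid stop lies 3 mm beyond home. The ejector resists over the last 12 mm (2.5 to 5 N); sliding in takes 5 to 15 N in all. Let go, the plate is pressed back on the tooth.
- spare_cast: Bystander: spare plaster cast without a plate, 50 x 46 x 29 mm, low, in the middle of the bench. Origin under its centre.
- battery_pack: Bystander: grey metal battery pack 85 x 45 x 22 mm. Origin under its centre.
- wax_brush: Bystander: slim brush, dark wooden handle, 150 mm long. Origin under its centre.
- wax_knife: Bystander: slim wax knife, grey handle, 150 mm long. Origin under its centre.
- powder_jar: Bystander: jar 50 mm across, 55 mm tall. Origin under its centre.
- mix_cup: Bystander: white bowl 60 mm across, 45 mm tall. Origin under its centre.
- ruler: Bystander: steel ruler 150 x 25 x 4 mm. Origin under its centre.
Things that resemble listed ones, but are neither listed nor needed, are in the scene too. Leave any orange or yellow look-alike of the model alone.

How it is judged:
By the outcome, as a careful person would: the job done as asked, in the order asked, and still so for the second after the job is handed in, with the robot touching nothing.
It also fails if it takes over 69 s, if anything falls off the work surface, if the arm or the gripper's body presses on something with over 40 N, if the wrist force passes 120 N, or if a joint passes its speed limit or range.

## Working session

There is one attempt and no reset: what is moved stays moved. The work goes in short steps, Python scripts to look and compute and a tool call to move; the robot and the scene stay as the last step left them, time stands still between calls to the robot, and variables do not carry over. Pictures are saved under pics/ and viewed, at most 10 in all, crops included, and the job is handed in when it is done.

Besides the shell and the picture viewer there is one more tool, called after "Call:" by a JSON object that holds its "method" and its "body". move_arm: Moves the arm, as the interface text tells. Scaled input: -1 to 1 covers 80 cm each way for a shift and 120 degrees each way for a turn. Its arguments: {"type":"object","properties":{"deltas":{"type":"array","items":{"type":"array","items":{"type":"array","items":{"type":"number","minimum":-1,"maximum":1}}}},"squeeze":{"type":"number"}},"required":["deltas"]}

```bash
mkdir -p pics && cat > h.py <<'E'
import numpy as np, cv2
from rig import manip
from scipy.spatial.transform import Rotation as Rn
def cam(n, st=None):
    p=manip.camera_params(n); K=np.array([[p['fx'],0,p['cx']],[0,p['fy'],p['cy']],[0,0,1.]]); D=np.array(p['dist'],float)
    if 'R' in p: R=np.array(p['R']); t=np.array(p['t'])
    else:
        T=np.eye(4); q=st['ee_rot']; T[:3,:3]=Rn.from_quat([q[1],q[2],q[3],q[0]]).as_matrix(); T[:3,3]=st['position']
        C=T@np.array(p['tool_from_camera']); R=C[:3,:3].T; t=-R@C[:3,3]
    return K,D,R,t
def rays(c,uv):
    K,D,R,t=c; n=cv2.undistortPoints(np.array(uv,float).reshape(-1,1,2),K,D).reshape(-1,2)
    d=np.c_[n,np.ones(len(n))]@R; return -R.T@t,d
def onz(c,uv,z):
    o,d=rays(c,uv); return o+d*((z-o[2])/d[:,2])[:,None]
def proj(c,X):
    K,D,R,t=c; return cv2.projectPoints(np.array(X,float).reshape(-1,1,3),cv2.Rodrigues(R)[0],t,K,D)[0].reshape(-1,2)
def save(n,im): cv2.imwrite('pics/'+n,cv2.cvtColor(im,cv2.COLOR_RGB2BGR))
def load(n): return cv2.cvtColor(cv2.imread('pics/'+n),cv2.COLOR_BGR2RGB)
E
python3 - <<'E'
from h import *
s=manip.get_state(); print({k:np.round(v,3) for k,v in s.items()})
for n in('scene','side'):
    save(n+'0.png',manip.get_image(n)); K,D,R,t=cam(n); print(n,-R.T@t,R[2])
E
```

```text
{'clock': np.float64(0.0), 'qpos': array([-1.394,  0.277,  1.506,  0.   ,  1.361, -0.121]), 'qd': array([ 0.001, -0.   , -0.001,  0.   , -0.001,  0.001]), 'effort': array([-0.0000e+00, -4.1678e+01, -2.4581e+01, -0.0000e+00,  1.1000e-02,
        0.0000e+00]), 'position': array([ 0.169, -0.549,  0.204]), 'ee_rot': array([-0.001,  0.989,  0.148, -0.   ]), 'contact_force': array([ 0.547, -0.442,  0.256]), 'moment': array([-0.027,  0.015,  0.032]), 'gripper_force': np.float64(0.0), 'width': np.float64(0.085)}
scene [0.87576753 0.35734718 0.90788791] [-0.33459353 -0.37681586 -0.8637459 ]
side [ 0.28291191 -1.00857754  1.07964277] [ 0.18944781  0.68968871 -0.69888412]
```

View pics/scene0.png

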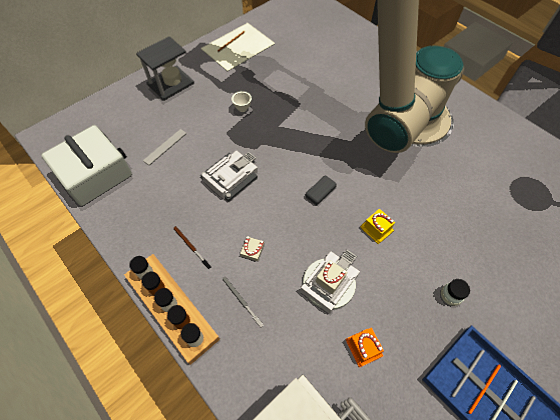

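View pics/side0.png

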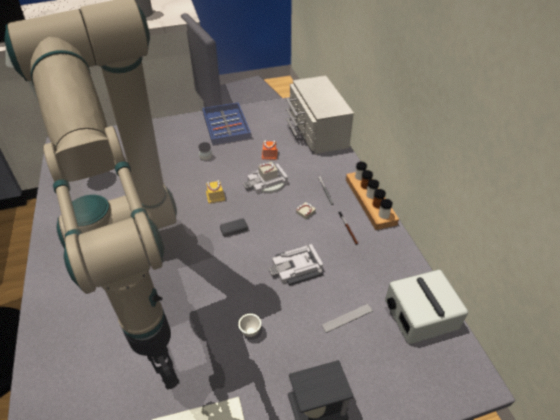

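The scene view shows the loaded stand at about (330,282), the empty holder at (229,174), and look-alikes at (378,225) and (366,346). In the side view the stand is at (268,178) and the holder at (298,264). Next I'll enlarge crops of both in one composite.

```bash
python3 - <<'E'
from h import *
a=load('scene0.png');b=load('side0.png')
def crop(im,x,y,w=80,h=60): return cv2.resize(im[y:y+h,x:x+w],(400,300),interpolation=cv2.INTER_CUBIC)
save('c1.png',np.vstack([np.hstack([crop(a,292,246),crop(a,190,145)]),np.hstack([crop(b,230,150),crop(b,258,235)])]))
for n,l in(('scene',[(330,284),(347,256),(229,174),(252,249),(320,190),(378,225)]),('side',[(268,180),(298,264)])):
    print(n,onz(cam(n),l,0.02).round(3).tolist())
E
```

```text
scene [[0.583, 0.207, 0.02], [0.501, 0.184, 0.02], [0.566, -0.199, 0.02], [0.662, 0.016, 0.02], [0.416, 0.005, 0.02], [0.38, 0.178, 0.02]]
side [[0.574, 0.186, 0.02], [0.561, -0.209, 0.02]]
```

View pics/c1.png

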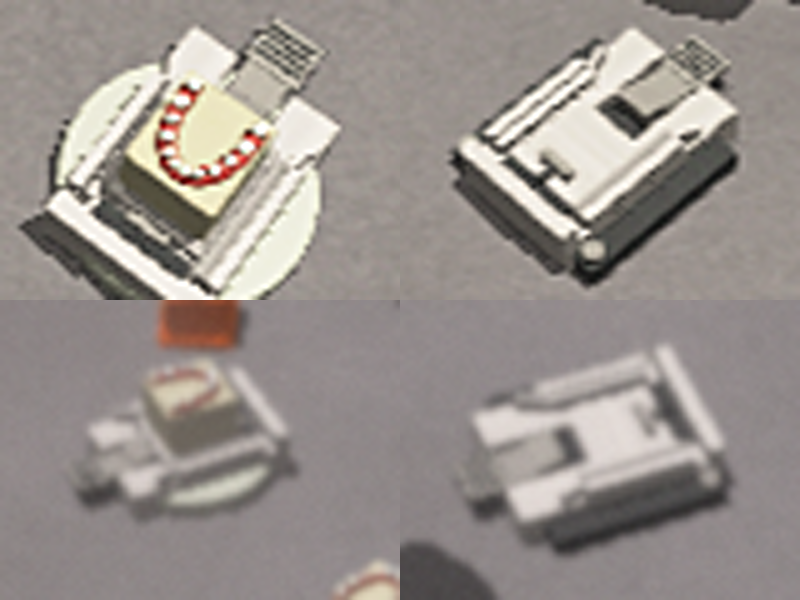

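The crops show the stand's pad and mouth toward the robot, with the locked model in it. The holder is also mouth-toward-robot, with its dark tongue slot visible, and both have a similar yaw of about 0.2 rad. I'll go over the stand and measure from the wrist camera.

```bash
cat >> h.py <<'E'
def delta(pos,yaw=None,st=None):
    s=st or manip.get_state(); q=s['ee_rot']; R=Rn.from_quat([q[1],q[2],q[3],q[0]]).as_matrix()
    y0=np.arctan2(R[1,0],R[0,0]); d=R.T@(np.array(pos)-s['position'])
    tw=0 if yaw is None else -(yaw-y0)/np.radians(120)
    print('TCP',s['position'].round(4),'yaw',y0.round(4),'tilt',(R[:,2]).round(4),'delta',(d/0.8).round(4).tolist(),'twist',round(tw,4),'mm',(d*1000).round(1).tolist())
E
python3 - <<'E'
from h import *
print(np.round(manip.camera_params('wrist')['tool_from_camera'],3).tolist(),manip.camera_params('wrist')['fx'])
delta([.55,.18,.33],.297)
E
```

```text
[[0.0, -0.959, -0.283, 0.071], [1.0, 0.001, -0.0, 0.001], [0.0, -0.283, 0.959, -0.169], [0.0, 0.0, 0.0, 1.0]] 320.52866665913353
TCP [ 0.1686 -0.5492  0.2039] yaw 0.2978 tilt [-3.0e-04  1.6e-03 -1.0e+00] delta [0.7232, -0.7318, -0.1563] twist 0.0004 mm [578.6, -585.4, -125.0]
```

Call:
{"method": "move_arm", "body": {"deltas": [[[0.72,-0.73,-0.05,0,-1],[0.72,-0.73,-0.05,0,-1],[0.72,-0.73,-0.05,0,-1],[0.72,-0.73,-0.05,0,-1],[0.72,-0.73,-0.05,0,-1],[0.72,-0.73,-0.05,0,-1],[0.72,-0.73,-0.05,0,-1],[0.72,-0.73,-0.05,0,-1],[0.72,-0.73,-0.05,0,-1],[0.72,-0.73,-0.05,0,-1],[0.72,-0.73,-0.05,0,-1],[0.72,-0.73,-0.05,0,-1]]]}}

```text
clock: 1.3
position: [0.4461, -0.0163, 0.2339]
ee_rot: [0.0, 0.989, 0.148, 0.0]
contact_force: [0.4, -1.0, 0.4]
width: 0.0855
gripper_force: 0.0
```

```bash
python3 - <<'E'
from h import *
delta([.55,.18,.22],.297)
E
```

```text
TCP [ 0.4461 -0.0163  0.2339] yaw 0.2981 tilt [ 1.e-04 -4.e-04 -1.e+00] delta [0.1962, -0.1964, 0.0173] twist 0.0005 mm [156.9, -157.1, 13.9]
```

Call:
{"method": "move_arm", "body": {"deltas": [[[0.196,-0.196,0.017,0,-1],[0.196,-0.196,0.017,0,-1],[0.196,-0.196,0.017,0,-1],[0.196,-0.196,0.017,0,-1],[0.196,-0.196,0.017,0,-1],[0.196,-0.196,0.017,0,-1],[0.196,-0.196,0.017,0,-1]]]}}

```text
clock: 2.0
position: [0.5491, 0.1774, 0.2195]
ee_rot: [0.0, 0.989, 0.149, -0.001]
contact_force: [0.7, -0.8, -0.3]
width: 0.0857
gripper_force: 0.0
```

```bash
python3 - <<'E'
from h import *
import json
s=manip.get_state(); im=manip.get_image('wrist'); save('w1.png',im)
json.dump({k:np.array(v).tolist() for k,v in s.items()},open('w1.json','w')); print(s['position'],s['qd'].round(3))
save('w1v.png',cv2.resize(im,(800,600)))
E
```

```text
[0.54905255 0.17737693 0.21948457] [-0.026 -0.023  0.014 -0.001  0.     0.002]
```

View pics/w1v.png

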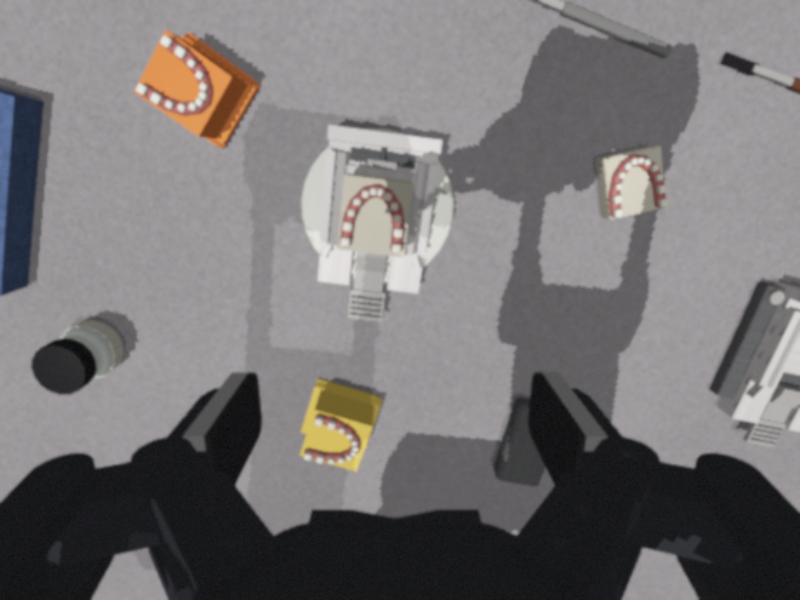

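The wrist view shows the stand nearly straight below the camera. In 800-px coordinates the block spans (337–413, 177–254), the rear bar is at (328–442, 126–140), and the pad is at about (367,305). Part of the holder shows at the right. Measuring these by mask.

```bash
python3 - <<'E'
from h import *
import json
s=json.load(open('w1.json')); im=load('w1.png'); c=cam('wrist',s); print('cam',(-c[2].T@c[3]).round(3))
for p in[(265,165),(262,130),(222,150),(312,160),(235,188),(257,212),(253,214),(285,95)]: print(p,im[p[1],p[0]].tolist(),end=' ')
r,g,b=[im[...,i].astype(int) for i in range(3)]
box=np.zeros(im.shape[:2],bool); box[80:235,200:330]=1
beige=(box&(r-b>14)&(r>90)).astype(np.uint8)
beige=cv2.morphologyEx(cv2.morphologyEx(beige,cv2.MORPH_CLOSE,np.ones((7,7))),cv2.MORPH_OPEN,np.ones((5,5)))
n,l,st,ce=cv2.connectedComponentsWithStats(beige); print('\n',st[1:].tolist())
k=1+st[1:,4].argmax(); pts=np.argwhere(l==k)[:,::-1].astype(float)
P=onz(c,pts,.066)[:,:2].astype(np.float32); R=cv2.minAreaRect(P*1000); print('block',R)
up=cv2.resize(im[80:240,200:330],None,fx=4.6,fy=3.75,interpolation=cv2.INTER_CUBIC)
save('a1.png',cv2.resize(im[85:230,205:325],(480,580),interpolation=cv2.INTER_CUBIC))
E
```

```text
cam [0.618 0.198 0.389]
(265, 165) [194, 191, 177] (262, 130) [147, 99, 96] (222, 150) [208, 209, 203] (312, 160) [217, 218, 212] (235, 188) [226, 222, 222] (257, 212) [125, 124, 123] (253, 214) [163, 160, 158] (285, 95) [198, 195, 196] 
 [[237, 123, 48, 56, 2236]]
block ((577.5812377929688, 199.9796142578125), (51.95528030395508, 47.53973388671875), 9.536474227905273)
```

View pics/a1.png

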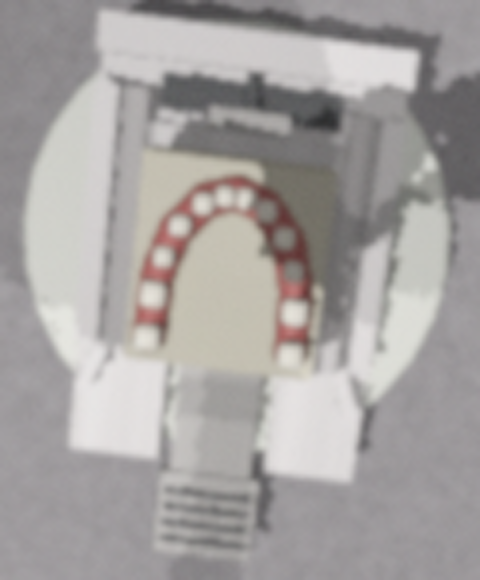

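The crop shows the block, the rear bar, the pad centred at crop (205,513), i.e. (256.3,213.3) in the image, and the foot edges at crop x 24 and 445. The block comes out at 52.0 x 47.5 mm, which matches the spec. I'll cross-check the pad and foot, then work out the press.

```bash
python3 - <<'E'
from h import *
import json
s=json.load(open('w1.json')); c=cam('wrist',s)
m=np.array([.5776,.2000]); yaw=np.radians(9.54); u=np.array([np.cos(yaw),np.sin(yaw)])
pc=[(205+x/4,85+y/4) for x,y in((162,472),(262,480),(250,553),(155,548),(205,513))]
P=onz(c,pc,.02)[:,:2]; print('pad',P.round(4).tolist(), 'pred',(m-.081*u).round(4))
f=onz(c,[(205+24/4,85+225/4),(205+446/4,85+235/4)],.006)[:,:2]; print('foot',f.round(4),np.linalg.norm(f[0]-f[1]), f.mean(0))
b=onz(c,[(205+72/4,85+447/4),(205+352/4,85+480/4)],.022)[:,:2]; print('sill',b.round(4),np.linalg.norm(b[0]-b[1]),np.degrees(np.arctan2(*(b[0]-b[1])[::-1]))-90)
for xs in (.081,): 
    p=m-xs*u; delta([*p,.08],yaw)
E
```

```text
pad [[0.5069, 0.2017], [0.5133, 0.1724], [0.4901, 0.1691], [0.4831, 0.1972], [0.4983, 0.1858]] pred [0.4977 0.1866]
foot [[0.5635 0.261 ]
 [0.5973 0.1414]] 0.1242108174253104 [0.58037602 0.20119226]
sill [[0.5071 0.2292]
 [0.5218 0.1469]] 0.08360076576126226 10.156290091817027
TCP [0.5489 0.1768 0.2199] yaw 0.2977 tilt [-0.0015 -0.0012 -1.    ] delta [-0.0573, -0.0306, 0.1749] twist 0.0626 mm [-45.8, -24.5, 139.9]
```

The pad, foot diameter (124.2 mm) and sill width (83.6 mm) all agree with the prediction. Next I close the fingers and go above the pad.

Call:
{"method": "move_arm", "body": {"deltas": [[[-0.061,-0.031,0.05,0.0626,1],[-0.061,-0.031,0.1,0.0626,1],[-0.061,-0.031,0.15,0.0626,1],[-0.061,-0.031,0.19,0.0626,1],[-0.061,-0.031,0.2,0.0626,1],[-0.061,-0.031,0.2,0.0626,1],[-0.061,-0.031,0.2,0.0626,1],[-0.061,-0.031,0.2,0.0626,1]]], "squeeze": 20}}

```text
clock: 2.85
position: [0.4976, 0.187, 0.0623]
ee_rot: [-0.0, 0.997, 0.083, 0.002]
contact_force: [-0.4, 0.4, -0.1]
width: 0.0001
gripper_force: 0.0
```

```bash
python3 - <<'E'
from h import *
s=manip.get_state();print(s['contact_force'].round(2),s['width'])
delta([.4948,.1861,.028],.1665)
E
```

```text
[-0.39  0.43 -0.14] 8.418202430135597e-05
TCP [0.4976 0.187  0.0623] yaw 0.1662 tilt [ 4.1e-03  8.0e-04 -1.0e+00] delta [-0.0038, 0.0005, 0.0429] twist -0.0002 mm [-3.1, 0.4, 34.3]
```

Call:
{"method": "move_arm", "body": {"deltas": [[[-0.003,0,0.02,0,1],[-0.003,0,0.036,0,1],[-0.003,0,0.039,0,1],[-0.003,0,0.0405,0,1],[-0.003,0,0.042,0,1],[-0.003,0,0.0435,0,1],[-0.003,0,0.045,0,1],[-0.003,0,0.0465,0,1],[-0.003,0,0.048,0,1],[-0.003,0,0.048,0,1]]]}}

```text
clock: 3.85
position: [0.4933, 0.1865, 0.0217]
ee_rot: [0.0, 0.997, 0.083, -0.0]
contact_force: [0.0, 0.4, 0.2]
width: 0.0002
gripper_force: 0.0
```

```bash
python3 - <<'E'
from h import *
s=manip.get_state();im=manip.get_image('wrist'); save('w2.png',im); c=cam('wrist',s); print(s['position'],s['contact_force'].round(2))
a=manip.get_image('scene');save('scene2.png',a)
d=cv2.absdiff(a,load('scene0.png'))[246:306,292:372].max(2); print((d>40).sum())
z=load('scene0.png'); f=lambda q:cv2.resize(q[240:300,300:380],(400,300),interpolation=cv2.INTER_CUBIC)
save('v2.png',np.vstack([np.hstack([f(z),f(a)]),np.hstack([cv2.resize(im,(400,300)),np.zeros((300,400,3),np.uint8)])]))
E
```

```text
[0.49326583 0.18647267 0.02170864] [0.04 0.4  0.17]
1668
```

View pics/v2.png

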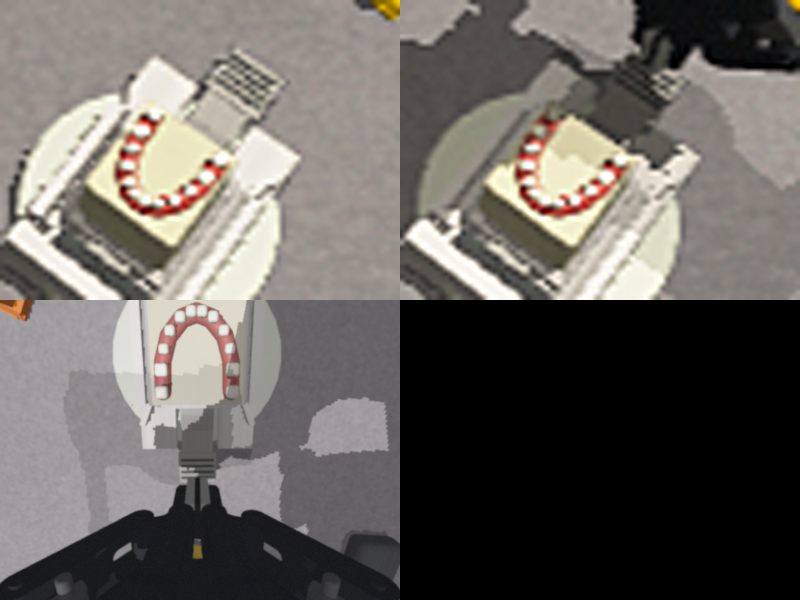

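The model is unmoved (same place in both scene crops), and the fingers are over the pad at wrist crop (197,490) without touching it. I'll continue down gently.

Call:
{"method": "move_arm", "body": {"deltas": [[[0.0015,0,0.0012,0,1],[0.0015,0,0.0024,0,1],[0.0015,0,0.0036,0,1],[0.0015,0,0.0036,0,1]]]}}

```text
clock: 4.35
position: [0.4944, 0.1867, 0.0188]
ee_rot: [0.0, 0.997, 0.083, -0.0]
contact_force: [-0.6, 0.8, -0.1]
width: 0.0002
gripper_force: 0.0
```

Call:
{"method": "move_arm", "body": {"deltas": [[[0,0,0.0012,0,1],[0,0,0.0024,0,1],[0,0,0.0036,0,1],[0,0,0.0036,0,1]]]}}

```text
clock: 4.75
position: [0.4944, 0.1867, 0.0159]
ee_rot: [0.0, 0.997, 0.083, -0.0]
contact_force: [-0.4, -0.0, -0.3]
width: -0.0002
gripper_force: 0.0
```

```bash
python3 - <<'E'
from h import *
s=manip.get_state();im=manip.get_image('wrist'); save('w3.png',im); c=cam('wrist',s)
R=Rn.from_quat(np.array(s['ee_rot'])[[1,2,3,0]]).as_matrix()
for z in(0,.008,-.011): print(z,proj(c,[s['position']+R@np.array([x,0,z]) for x in(-.011,0,.011)]).round(1).tolist())
m=np.array([.5776,.2]);u=np.array([np.cos(.1665),np.sin(.1665)]);v=np.array([-u[1],u[0]])
print('pad proj',proj(c,[[*(m+x*u+y*v),.02] for x,y in((-.068,.015),(-.068,-.015),(-.094,-.015),(-.094,.015))]).round(1).tolist())
save('v3.png',cv2.resize(im[190:370,180:380],(660,594),interpolation=cv2.INTER_CUBIC))
E
```

```text
0 [[274.5, 260.7], [274.5, 243.1], [274.5, 224.9]]
0.008 [[274.6, 254.8], [274.5, 237.8], [274.5, 220.3]]
-0.011 [[274.4, 269.6], [274.4, 251.1], [274.4, 232.0]]
pad proj [[248.0, 218.4], [303.2, 218.4], [302.1, 261.9], [249.2, 261.9]]
```

View pics/v3.png

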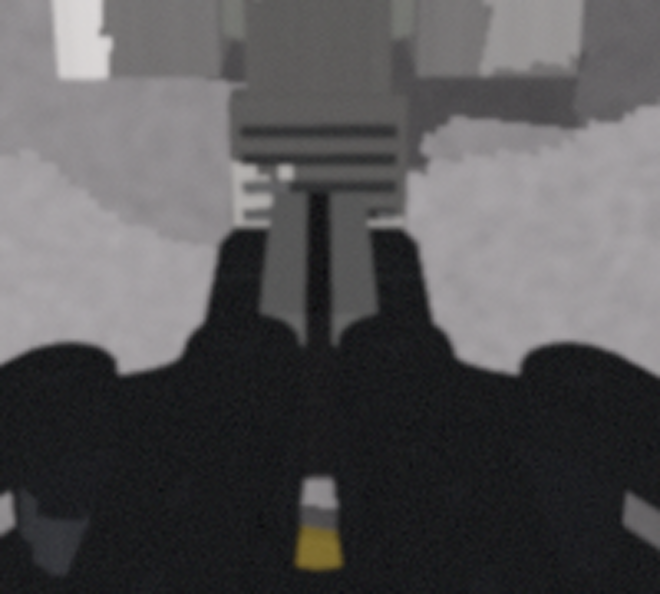

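The tips show at image row 248. By the ray geometry that puts the shut tips about 28 mm behind the nominal TCP, and the open tips in the first wrist view about 40 mm behind. So the fingers really stand about 36 mm higher than stated, which explains the lack of contact. I'll keep going down by feel in small chunks that stay within the catch's soft travel.

Call:
{"method": "move_arm", "body": {"deltas": [[[0,0,0.002,0,1],[0,0,0.004,0,1],[0,0,0.006,0,1],[0,0,0.006,0,1]]]}}

```text
clock: 5.2
position: [0.4944, 0.1867, 0.011]
ee_rot: [0.0, 0.997, 0.083, -0.0]
contact_force: [-0.5, 0.5, 0.4]
width: 0.0003
gripper_force: 0.0
```

Call:
{"method": "move_arm", "body": {"deltas": [[[0,0,0.002,0,1],[0,0,0.004,0,1],[0,0,0.006,0,1],[0,0,0.006,0,1]]]}}

```text
clock: 5.6
position: [0.4944, 0.1867, 0.0063]
ee_rot: [0.0, 0.997, 0.083, -0.0]
contact_force: [-0.1, -0.2, 1.0]
width: 0.0002
gripper_force: 0.0
```

Call:
{"method": "move_arm", "body": {"deltas": [[[0,0,0.002,0,1],[0,0,0.004,0,1],[0,0,0.006,0,1],[0,0,0.006,0,1]]]}}

```text
clock: 6.0
position: [0.4944, 0.1866, 0.0015]
ee_rot: [0.0, 0.997, 0.083, -0.0]
contact_force: [-0.9, 0.1, 0.6]
width: -0.0
gripper_force: 0.0
```

Call:
{"method": "move_arm", "body": {"deltas": [[[0,0,0.0015,0,1],[0,0,0.003,0,1],[0,0,0.004,0,1],[0,0,0.004,0,1]]]}}

```text
clock: 6.4
position: [0.4945, 0.1867, -0.0016]
ee_rot: [0.0, 0.997, 0.083, -0.0]
contact_force: [-0.3, 0.1, -0.1]
width: 0.0001
gripper_force: 0.0
```

Call:
{"method": "move_arm", "body": {"deltas": [[[0,0,0.0015,0,1],[0,0,0.003,0,1],[0,0,0.004,0,1],[0,0,0.004,0,1]]]}}

```text
clock: 6.8
position: [0.4945, 0.1866, -0.0048]
ee_rot: [0.0, 0.997, 0.083, -0.0]
contact_force: [0.3, -0.4, -0.1]
width: -0.0004
gripper_force: 0.0
```

```bash
python3 - <<'E'
from h import *
s=manip.get_state();im=manip.get_image('wrist');save('w4.png',im);print(s['position'],s['contact_force'].round(2))
a=manip.get_image('scene');save('scene4.png',a)
save('v4.png',np.hstack([cv2.resize(im[150:330,190:370],(400,400),interpolation=cv2.INTER_CUBIC),cv2.resize(a[230:310,300:380],(400,400),interpolation=cv2.INTER_CUBIC)]))
E
```

```text
[ 0.49447747  0.18664813 -0.00483049] [ 0.35 -0.4  -0.15]
```

View pics/v4.png

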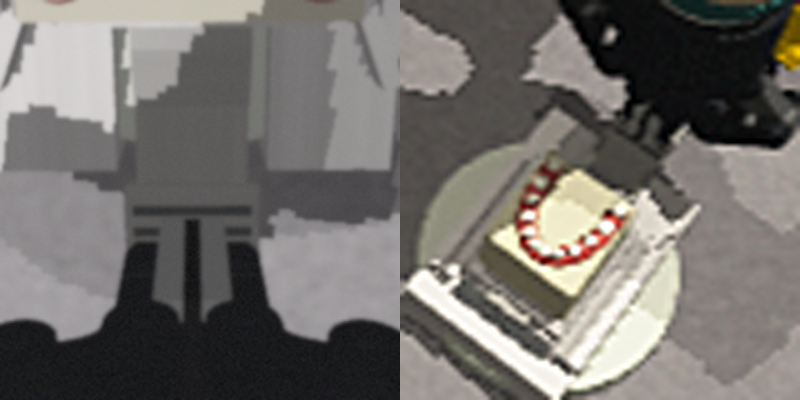

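The tips now line up near groove 1–2 of the pad (crop row 220), and the model is still home. Parallax leaves about 6–9 mm to contact.

Call:
{"method": "move_arm", "body": {"deltas": [[[0,0,0.002,0,1],[0,0,0.004,0,1],[0,0,0.005,0,1],[0,0,0.005,0,1]]]}}

```text
clock: 7.3
position: [0.4948, 0.1868, -0.0086]
ee_rot: [0.0, 0.997, 0.083, 0.0]
contact_force: [0.1, -0.6, 0.5]
width: -0.0
gripper_force: 0.6
```

Call:
{"method": "move_arm", "body": {"deltas": [[[0,0,0.0015,0,1],[0,0,0.003,0,1],[0,0,0.004,0,1],[0,0,0.004,0,1]]]}}

```text
clock: 7.7
position: [0.4948, 0.1868, -0.0119]
ee_rot: [0.0, 0.997, 0.083, 0.0]
contact_force: [-0.3, 0.4, 2.8]
width: 0.0003
gripper_force: 1.1
```

Call:
{"method": "move_arm", "body": {"deltas": [[[0,0,0.001,0,1],[0,0,0.002,0,1],[0,0,0.003,0,1],[0,0,0.003,0,1]]]}}

```text
clock: 8.1
position: [0.4948, 0.1868, -0.0143]
ee_rot: [0.0, 0.997, 0.083, 0.0]
contact_force: [0.1, 0.5, 3.2]
width: -0.0004
gripper_force: 1.4
```

Call:
{"method": "move_arm", "body": {"deltas": [[[0,0,0.001,0,1],[0,0,0.002,0,1],[0,0,0.0025,0,1],[0,0,0.0025,0,1]]]}}

```text
clock: 8.5
position: [0.4948, 0.1868, -0.0158]
ee_rot: [0.0, 0.997, 0.083, 0.0]
contact_force: [-0.1, -0.5, 7.0]
width: -0.0001
gripper_force: 3.2
```

```bash
python3 - <<'E'
from h import *
a=manip.get_image('scene');b=load('scene4.png')
def cen(im):
    i=im[230:310,300:380].astype(int); m=((i[...,0]-i[...,1])>70)&(i[...,0]-i[...,2]>60)&(np.arange(80)[:,None]>25); p=np.argwhere(m); return p.mean(0)[::-1]+[300,230],len(p)
for i in(load('scene0.png'),b,a): print(cen(i))
c=cam('scene'); X=np.array([[.5776,.2,.07]]); u=np.array([.986,.166,0]); print(proj(c,[X[0],X[0]-.012*u]).round(1))
E
```

```text
(array([332.53846154, 275.67692308]), 65)
(array([333.22222222, 277.44444444]), 54)
(array([336.95348837, 274.51162791]), 43)
[[332.  273. ]
 [335.  269.1]]
```

The force rose to 7 N and the model's red arch shifted by (+3.7,−2.9) px, which matches the roughly 12 mm pop. I lift, open, and re-measure.

Call:
{"method": "move_arm", "body": {"deltas": [[[0,0,-0.05,0,1],[0,0,-0.11,0,1],[0.02,0,-0.17,0,-1],[0.05,0,-0.195,0,-1],[0.069,0,-0.195,0,-1],[0.069,0,-0.195,0,-1],[0.069,0,-0.195,0,-1],[0.069,0,-0.195,0,-1],[0.069,0,-0.195,0,-1]]]}}

```text
clock: 9.45
position: [0.5475, 0.1956, 0.1388]
ee_rot: [0.0, 0.997, 0.083, -0.001]
contact_force: [-0.7, -0.4, -0.2]
width: 0.0851
gripper_force: 0.0
```

```bash
cat >> h.py <<'E'
def block(im,c,h,roi=None):
    r,g,b=[im[...,i].astype(int) for i in range(3)]
    m=((r-b>14)&(r>90)&(r-b<75)).astype(np.uint8)
    if roi: k=np.zeros_like(m); k[roi[1]:roi[3],roi[0]:roi[2]]=1; m&=k
    m=cv2.morphologyEx(cv2.morphologyEx(m,cv2.MORPH_CLOSE,np.ones((7,7))),cv2.MORPH_OPEN,np.ones((5,5)))
    n,l,st,ce=cv2.connectedComponentsWithStats(m); 
    for k in range(1,n):
        if st[k,4]<600: continue
        P=onz(c,np.argwhere(l==k)[:,::-1].astype(float),h)[:,:2].astype(np.float32)
        print(st[k].tolist(),np.round(np.hstack([*map(np.ravel,cv2.minAreaRect(P*1000))]),2))
E
python3 - <<'E'
from h import *
s=manip.get_state();im=manip.get_image('wrist');save('w5.png',im);c=cam('wrist',s);print(s['position'],s['width'],s['contact_force'])
block(im,c,.066)
E
```

```text
[0.54745642 0.19563254 0.13876502] 0.08513324469015632 [-0.65287925 -0.43085614 -0.17863875]
[50, 26, 67, 80, 1802] [624.46 343.55  44.34  47.59  72.89]
[476, 70, 59, 70, 2836] [651.82  43.15  41.21  39.39  29.85]
[246, 151, 61, 65, 3253] [565.68 197.96  50.43  47.16   9.58]
[238, 317, 61, 46, 1978] [422.19 183.49  54.14  46.45  88.05]
```

The model popped 12.1 mm to (0.5657,0.1980) at yaw 9.6°. Next is the straddling move, using the found finger offset (tips about 30 mm behind TCP), so TCP z is about 0.006.

```bash
python3 - <<'E'
from h import *
delta([.5657,.1980,.006],.167)
E
```

```text
TCP [0.5478 0.1957 0.139 ] yaw 0.1668 tilt [-2.e-03 -5.e-04 -1.e+00] delta [0.0229, 0.0009, 0.1662] twist -0.0001 mm [18.3, 0.7, 133.0]
```

Call:
{"method": "move_arm", "body": {"deltas": [[[0.022,0.001,0.03,0,-1],[0.022,0.001,0.07,0,-1],[0.022,0.001,0.11,0,-1],[0.022,0.001,0.13,0,-1],[0.022,0.001,0.15,0,-1],[0.022,0.001,0.16,0,-1],[0.022,0.001,0.16,0,-1],[0.022,0.001,0.16,0,-1]]]}}

```text
clock: 10.3
position: [0.5669, 0.1981, 0.0122]
ee_rot: [0.0, 0.997, 0.083, 0.0]
contact_force: [-0.6, 0.1, 0.1]
width: 0.0851
gripper_force: 0.0
```

```bash
python3 - <<'E'
from h import *
s=manip.get_state(); print(s['contact_force'].round(2)); delta([.5657,.1980,.006],.167)
im=manip.get_image('wrist');save('w6.png',im)
a=manip.get_image('scene');b=manip.get_image('side')
save('v6.png',np.hstack([cv2.resize(im,(400,300)),cv2.resize(b[150:195,240:300],(400,300),interpolation=cv2.INTER_CUBIC)]))
E
```

```text
[-0.64  0.11  0.15]
TCP [0.5669 0.1981 0.0122] yaw 0.1667 tilt [ 7.e-04  1.e-04 -1.e+00] delta [-0.0015, -0.0001, 0.0078] twist -0.0001 mm [-1.2, -0.1, 6.2]
```

View pics/v6.png

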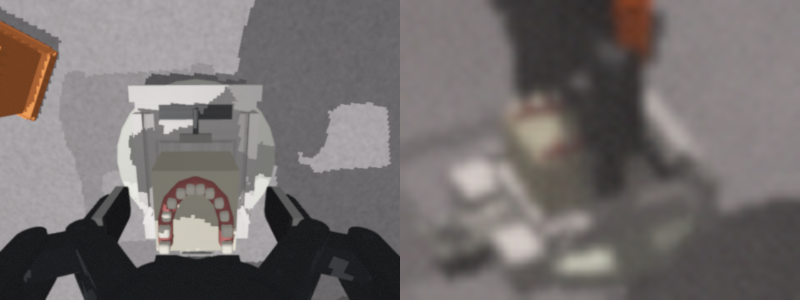

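The wrist view shows the fingers straddling the block symmetrically: finger faces at 128/267, block 152–238 in the 400-px crop. I descend 6 mm and close softly.

Call:
{"method": "move_arm", "body": {"deltas": [[[-0.0015,0,0.004,0,-1],[-0.0015,0,0.0078,0,-1],[-0.0015,0,0.0078,0,0.2],[-0.0015,0,0.0078,0,0.4],[-0.0015,0,0.0078,0,0.6],[-0.0015,0,0.0078,0,1],[-0.0015,0,0.0078,0,1],[-0.0015,0,0.0078,0,1]]], "squeeze": 20}}

```text
clock: 11.25
position: [0.5654, 0.1981, 0.0056]
ee_rot: [-0.0, 0.997, 0.083, 0.0]
contact_force: [-0.9, 1.1, 1.3]
width: 0.048
gripper_force: 21.6
```

Gripped at 48.0 mm with little side force. I tighten and draw straight out 67 mm at about 56 mm/s.

Call:
{"method": "move_arm", "body": {"deltas": [[[0,0,0,0,1],[0,0,0,0,1],[-0.004,0,0,0,1],[-0.01,0,0,0,1],[-0.016,0,0,0,1],[-0.022,0,0,0,1],[-0.022,0,0,0,1]]], "squeeze": 50}}

```text
clock: 11.95
position: [0.547, 0.1947, 0.0057]
ee_rot: [0.0, 0.997, 0.083, -0.0]
contact_force: [0.9, 0.5, 2.8]
width: 0.0477
gripper_force: 52.2
```

Call:
{"method": "move_arm", "body": {"deltas": [[[-0.008,0,0,0,1],[-0.016,0,0,0,1],[-0.024,0,0,0,1],[-0.032,0,0,0,1],[-0.04,0,0,0,1],[-0.048,0,0,0,1],[-0.056,0,0,0,1],[-0.062,0,0,0,1],[-0.062,0,0,0,1]]]}}

```text
clock: 12.85
position: [0.4978, 0.1864, 0.0057]
ee_rot: [0.0, 0.997, 0.083, -0.001]
contact_force: [0.6, 0.1, 5.9]
width: 0.047
gripper_force: 52.5
```

Call:
{"method": "move_arm", "body": {"deltas": [[[0,0,-0.01,0,1],[0,0,-0.03,0,1],[0,0,-0.07,0,1],[0,0,-0.12,0,1],[0,0,-0.17,0,1],[0,0,-0.18,0,1],[0,0,-0.18,0,1]]]}}

```text
clock: 13.55
position: [0.4981, 0.1865, 0.1495]
ee_rot: [0.0, 0.997, 0.083, -0.001]
contact_force: [-0.4, -0.2, -4.5]
width: 0.0474
gripper_force: 52.8
```

```bash
python3 - <<'E'
from h import *
s=manip.get_state(); print(s['contact_force'].round(2),s['moment'].round(2),s['width']); delta([.52,-.19,.15],0)
im=manip.get_image('wrist');save('w7.png',im)
E
```

```text
[-0.35 -0.23 -4.47] [0.02 0.08 0.  ] 0.04740627462494899
TCP [0.4981 0.1865 0.1495] yaw 0.1668 tilt [-1.2e-03 -4.0e-04 -1.0e+00] delta [-0.0511, 0.4686, -0.0004] twist 0.0796 mm [-40.9, 374.9, -0.3]
```

Holding the model (about −4 N weight). Moving to view the bench holder.

Call:
{"method": "move_arm", "body": {"deltas": [[[-0.005,0.03,0,0,1],[-0.01,0.08,0,0.02,1],[-0.015,0.13,0,0.04,1],[-0.02,0.18,0,0.06,1],[-0.03,0.23,0,0.08,1],[-0.035,0.28,0,0.08,1],[-0.04,0.33,0,0.08,1],[-0.045,0.38,0,0.08,1],[-0.05,0.43,0,0.08,1],[-0.051,0.46,0,0.08,1],[-0.051,0.468,0,0.08,1],[-0.051,0.468,0,0.08,1]]]}}

```text
clock: 14.8
position: [0.5192, -0.189, 0.1467]
ee_rot: [-0.002, 1.0, -0.001, -0.003]
contact_force: [-0.3, 1.7, -4.0]
width: 0.0473
gripper_force: 53.0
```

Call:
{"method": "move_arm", "body": {"deltas": [[[0,0,0,0,1],[0,0,0,0,1]]]}}

```text
clock: 15.0
position: [0.5202, -0.1875, 0.1487]
ee_rot: [-0.001, 1.0, 0.0, -0.001]
contact_force: [0.2, -0.8, -3.4]
width: 0.0473
gripper_force: 53.0
```

```bash
python3 - <<'E'
from h import *
import json
s=manip.get_state(); im=manip.get_image('wrist');save('w8.png',im); json.dump({k:np.array(v).tolist() for k,v in s.items()},open('w8.json','w'))
print(s['position'],s['ee_rot'],s['qd'].round(3))
save('v8.png',cv2.resize(im[40:320,130:510],(800,590),interpolation=cv2.INTER_CUBIC))
E
```

```text
[ 0.52020746 -0.1875404   0.14873919] [-7.64896719e-04  9.99999227e-01  2.56186593e-04 -9.46679483e-04] [ 0.002 -0.008 -0.009 -0.004 -0.003 -0.   ]
```

View pics/v8.png

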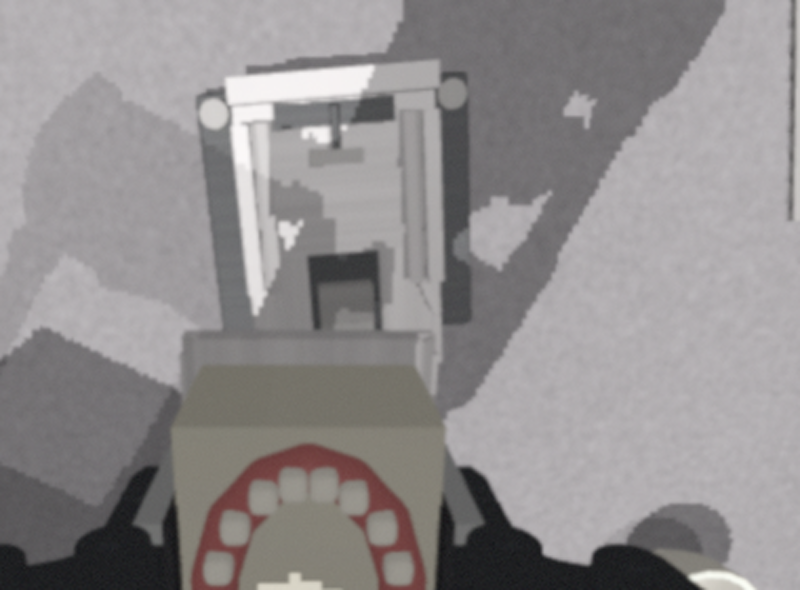

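The view shows the holder with the slot's rear corners at crop (308,257)/(378,250), foot edges (197,97)→(225,330) and (467,70)→(470,320), and rail outer edges about (231,108)→(256,315) and (438,108)→(443,280). The model is held square in the fingers. Casting rays on these now.

```bash
python3 - <<'E'
from h import *
import json
s=json.load(open('w8.json'));c=cam('wrist',s);im=load('w8.png');g=im.mean(2)
f=lambda L:[(130+x*.475,40+y*.4746) for x,y in L]
def sub(p,q,w=5,n=14):  # refine a near-vertical edge: strongest horizontal gradient per row
    (x0,y0),(x1,y1)=f([p,q]); out=[]
    G=np.abs(np.gradient(cv2.GaussianBlur(g,(0,0),1),axis=1))
    for y in np.unique(np.linspace(y0+2,y1-2,n).round().astype(int)):
        xc=x0+(x1-x0)*(y-y0)/(y1-y0); xs=np.arange(int(xc-w),int(xc+w)+1); k=xs[G[y,xs].argmax()]
        a,b,d=G[y,k-1:k+2]; out.append((k+(a-d)/(2*(a-2*b+d)+1e-9),y))
    return np.array(out)
def line(px,z):
    P=onz(c,px,z)[:,:2]; vx,vy,x,y=cv2.fitLine(P.astype(np.float32)*1000,cv2.DIST_HUBER,0,.01,.01).ravel()
    if vx<0: vx,vy=-vx,-vy
    r=np.abs((P*1000-[x,y])@[-vy,vx]); return np.degrees(np.arctan2(vy,vx)),np.array([x,y]),np.median(r)
for name,L,Rr,zs in(('slot',((308,262),(315,326)),((378,258),(381,326)),[.022]),('foot',((197,105),(225,325)),((467,110),(470,318)),[0,.008,.012,.016]),('rail',((231,115),(248,260)),((439,115),(442,275)),[.0335])):
    for z in zs:
        a=line(sub(*L),z);b=line(sub(*Rr),z); th=np.radians((a[0]+b[0])/2); n=np.array([-np.sin(th),np.cos(th)]); u=np.array([np.cos(th),np.sin(th)])
        sl,sr=a[1]@n,b[1]@n; y560=n*(sl+sr)/2+u*560
        print(name,z,'angles',round(a[0],2),round(b[0],2),'res',a[2].round(2),b[2].round(2),'width',round(sl-sr,1),'mid at u560',y560.round(1))
print('slot rear corners',onz(c,f([(308,257),(378,250)]),.022).round(4).tolist())
print('bar rear corners',onz(c,f([(228,78),(440,60)]),.0335).round(4).tolist(),'bar front',onz(c,f([(232,103),(440,85)]),.0335).round(4).tolist())
print('foot rear corners',onz(c,f([(197,97),(467,70)]),.01).round(4).tolist())
print('discs',onz(c,f([(214,113),(453,93)]),.02).round(4).tolist())
E
```

```text
slot 0.022 angles 4.44 5.69 res 0.02 0.04 width 31.3 mid at u560 [ 580.  -200.5]
foot 0 angles 4.79 4.72 res 0.05 0.1 width 120.9 mid at u560 [ 578.7 -201.4]
foot 0.008 angles 4.79 4.72 res 0.05 0.1 width 117.8 mid at u560 [ 578.7 -201.1]
foot 0.012 angles 4.79 4.72 res 0.05 0.1 width 116.3 mid at u560 [ 578.6 -200.9]
foot 0.016 angles 4.79 4.72 res 0.05 0.1 width 114.8 mid at u560 [ 578.6 -200.8]
rail 0.0335 angles 4.6 4.58 res 0.02 0.03 width 84.3 mid at u560 [ 577.9 -201. ]
slot rear corners [[0.5476, -0.1885, 0.022], [0.5507, -0.2191, 0.022]]
bar rear corners [[0.62, -0.1569, 0.0335], [0.6267, -0.2401, 0.0335]] bar front [[0.6107, -0.1582, 0.0335], [0.6175, -0.2405, 0.0335]]
foot rear corners [[0.6147, -0.1407, 0.01], [0.6257, -0.256, 0.01]]
discs [[0.6076, -0.1491, 0.02], [0.6156, -0.2486, 0.02]]
```

The fits agree: yaw 4.65°, rail width 84.3 mm and foot width 116 mm, both as specified. I get the axial position by comparing the rear bar with the same bar on the stand, where home is known.

```bash
python3 - <<'E'
from h import *
import json
s=json.load(open('w1.json'));c=cam('wrist',s)
m=np.array([.5776,.2]);u=np.array([np.cos(.1665),np.sin(.1665)])
g=lambda L:[(205+x/4,85+y/4) for x,y in L]
for n,L in(('bar rear',[(100,10),(420,50)]),('bar front',[(108,68),(416,88)])): print(n,(onz(c,g(L),.0335)[:,:2]-m)@u*1000)
ub=np.array([np.cos(.0812),np.sin(.0812)]); b=np.array([.578,-.201])
for n,P in(('rear',[[.62,-.1569],[.6267,-.2401]]),('front',[[.6107,-.1582],[.6175,-.2405]]),('slot',[[.5476,-.1885],[.5507,-.2191]]),('footrear',[[.6147,-.1407],[.6257,-.256]])): print(n,(np.array(P)-b)@ub*1000)
E
```

```text
bar rear [57.39879003 58.62602894]
bar front [43.26339394 49.01758347]
rear [45.43860002 45.36810572]
front [36.06379864 36.16597457]
slot [-29.28594979 -28.67815443]
footrear [41.47005797 43.08173894]
```

```bash
python3 - <<'E'
from h import *
import json
c=cam('wrist',json.load(open('w8.json'))); print('cup rim',onz(c,[(130+720*.475,40+570*.4746)],.045).round(3))
print('cup scene',onz(cam('scene'),[(241,102)],.03).round(3),onz(cam('side'),[(250,325)],.03).round(3))
delta([.4708,-.2097,.03],.0812)
E
```

```text
cup rim [[ 0.404 -0.383  0.045]]
cup scene [[ 0.377 -0.379  0.03 ]] [[ 0.375 -0.376  0.03 ]]
TCP [ 0.5205 -0.1877  0.1491] yaw 0.0007 tilt [-0.0011  0.001  -1.    ] delta [-0.0619, 0.0276, 0.1489] twist -0.0384 mm [-49.5, 22.1, 119.1]
```

Call:
{"method": "move_arm", "body": {"deltas": [[[-0.04,0.015,0,-0.0384,1],[-0.062,0.0276,0.02,-0.0384,1],[-0.062,0.0276,0.06,-0.0384,1],[-0.062,0.0276,0.1,-0.0384,1],[-0.062,0.0276,0.13,-0.0384,1],[-0.062,0.0276,0.145,-0.0384,1],[-0.062,0.0276,0.149,-0.0384,1],[-0.062,0.0276,0.149,-0.0384,1],[-0.062,0.0276,0.149,-0.0384,1]]]}}

```text
clock: 15.95
position: [0.4726, -0.2118, 0.0316]
ee_rot: [0.001, 0.999, 0.04, 0.001]
contact_force: [1.0, -0.3, -4.1]
width: 0.0475
gripper_force: 53.0
```

```bash
cat >> h.py <<'E'
def st(z=.0065,x=None):
    s=manip.get_state(); O=np.array([.5655,-.2020]); u=np.array([np.cos(.0812),np.sin(.0812)]); n=np.array([-u[1],u[0]])
    d=s['position'][:2]-O; F=s['contact_force']
    print('dock x %.1f y %.1f z %.1f mm | Fu %.1f Fn %.1f Fz %.1f M %s w %.4f'%(d@u*1000,d@n*1000,s['position'][2]*1000,F[:2]@u,F[:2]@n,F[2],s['moment'].round(2),s['width']))
    t=O+u*(d@u if x is None else x); delta([*t,z],.0812)
E
python3 - <<'E'
from h import *
st(.0065,-.095)
E
```

```text
dock x -93.4 y -2.2 z 31.6 mm | Fu 1.0 Fn -0.4 Fz -4.1 M [-0.03  0.03  0.02] w 0.0475
TCP [ 0.4726 -0.2118  0.0316] yaw 0.08 tilt [ 0.0024 -0.0015 -1.    ] delta [-0.002, -0.0029, 0.0313] twist -0.0006 mm [-1.6, -2.3, 25.1]
```

Call:
{"method": "move_arm", "body": {"deltas": [[[-0.002,-0.003,0.01,0,1],[-0.002,-0.003,0.02,0,1],[-0.002,-0.003,0.026,0,1],[-0.002,-0.003,0.028,0,1],[-0.002,-0.003,0.029,0,1],[-0.002,-0.003,0.029,0,1]]]}}

```text
clock: 16.55
position: [0.4697, -0.2092, 0.007]
ee_rot: [0.0, 0.999, 0.04, 0.0]
contact_force: [0.7, 0.4, -3.3]
width: 0.0472
gripper_force: 53.2
```

```bash
python3 - <<'E'
from h import *
st(.0065,-.075)
E
```

```text
dock x -96.1 y 0.6 z 7.0 mm | Fu 0.7 Fn 0.3 Fz -3.3 M [-0.01 -0.04 -0.01] w 0.0472
TCP [ 0.4697 -0.2092  0.007 ] yaw 0.0795 tilt [ 0.e+00 -1.e-04 -1.e+00] delta [0.0264, 0.0007, 0.0007] twist -0.0008 mm [21.1, 0.6, 0.5]
```

Call:
{"method": "move_arm", "body": {"deltas": [[[0.004,0.0007,0,-0.0008,1],[0.008,0.0007,0,-0.0008,1],[0.008,0.0007,0.0006,-0.0008,1],[0.008,0.0007,0.0012,-0.0008,1],[0.008,0.0007,0.0012,-0.0008,1]]]}}

```text
clock: 17.05
position: [0.4758, -0.209, 0.0061]
ee_rot: [-0.0, 0.999, 0.041, -0.0]
contact_force: [0.1, 0.1, -3.8]
width: 0.0471
gripper_force: 53.2
```

Call:
{"method": "move_arm", "body": {"deltas": [[[0,0,0.0006,0,1],[0,0,0.0012,0,1],[0,0,0.0012,0,1]]]}}

```text
clock: 17.35
position: [0.4759, -0.2091, 0.0057]
ee_rot: [0.0, 0.999, 0.041, 0.0]
contact_force: [-2.4, 1.3, 2.9]
width: 0.0476
gripper_force: 53.9
```

The floor is felt at TCP z of about 0.0058. I raise about 1 mm and advance slowly into the guides.

Call:
{"method": "move_arm", "body": {"deltas": [[[0,0,-0.0014,0,1],[0.003,0,-0.0014,0,1],[0.006,0,-0.0014,0,1],[0.009,0,-0.0014,0,1],[0.012,0,-0.0014,0,1],[0.015,0,-0.0014,0,1],[0.018,0,-0.0014,0,1],[0.021,0,-0.0014,0,1],[0.024,0,-0.0014,0,1],[0.026,0,-0.0014,0,1],[0.026,0,-0.0014,0,1]]]}}

```text
clock: 18.45
position: [0.4968, -0.2074, 0.0064]
ee_rot: [0.0, 0.999, 0.041, -0.0]
contact_force: [-1.4, 0.0, -2.4]
width: 0.0474
gripper_force: 53.3
```

```bash
python3 - <<'E'
from h import *
st(.0065,-.06)
E
```

```text
dock x -68.9 y 0.2 z 6.4 mm | Fu -1.4 Fn 0.1 Fz -2.4 M [0.05 0.16 0.04] w 0.0474
TCP [ 0.4968 -0.2074  0.0064] yaw 0.0814 tilt [-0. -0. -1.] delta [0.0111, 0.0003, -0.0002] twist 0.0001 mm [8.9, 0.2, -0.1]
```

Call:
{"method": "move_arm", "body": {"deltas": [[[0.0025,0,0,0,1],[0.005,0,0,0,1],[0.0075,0,0,0,1],[0.01,0,0,0,1],[0.0125,0,0,0,1],[0.015,0,0,0,1],[0.015,0,0,0,1]]]}}

```text
clock: 19.15
position: [0.5094, -0.2066, 0.0064]
ee_rot: [0.0, 0.999, 0.041, 0.0]
contact_force: [0.0, 1.0, -2.2]
width: 0.0472
gripper_force: 53.3
```

```bash
python3 - <<'E'
from h import *
st(.0065,-.06)
E
```

```text
dock x -56.3 y -0.0 z 6.4 mm | Fu 0.1 Fn 1.0 Fz -2.2 M [ 0.04 -0.04 -0.01] w 0.0472
TCP [ 0.5094 -0.2066  0.0064] yaw 0.0812 tilt [ 1.e-03 -3.e-04 -1.e+00] delta [-0.0046, -0.0, -0.0002] twist 0.0 mm [-3.7, -0.0, -0.1]
```

Entered cleanly with low forces. Continuing to x ≈ −30.

Call:
{"method": "move_arm", "body": {"deltas": [[[0.003,0,0,0,1],[0.006,0,0,0,1],[0.009,0,0,0,1],[0.012,0,0,0,1],[0.015,0,0,0,1],[0.018,0,0,0,1],[0.021,0,0,0,1],[0.024,0,0,0,1],[0.027,0,0,0,1],[0.03,0,0,0,1],[0.03,0,0,0,1]]]}}

```text
clock: 20.25
position: [0.5333, -0.2045, 0.0064]
ee_rot: [0.0, 0.999, 0.041, 0.0]
contact_force: [0.4, -0.3, -3.0]
width: 0.0473
gripper_force: 53.3
```

```bash
python3 - <<'E'
from h import *
st(.0065,-.02)
E
```

```text
dock x -32.3 y 0.1 z 6.4 mm | Fu 0.4 Fn -0.3 Fz -3.0 M [ 0.03 -0.02  0.05] w 0.0473
TCP [ 0.5333 -0.2045  0.0064] yaw 0.0812 tilt [ 1.e-03 -2.e-04 -1.e+00] delta [0.0154, 0.0001, -0.0002] twist -0.0 mm [12.3, 0.1, -0.1]
```

Call:
{"method": "move_arm", "body": {"deltas": [[[0.003,0,0,0,1],[0.006,0,0,0,1],[0.009,0,0,0,1],[0.011,0,0,0,1],[0.011,0,0,0,1]]]}}

```text
clock: 20.75
position: [0.5419, -0.2038, 0.0063]
ee_rot: [0.0, 0.999, 0.041, 0.0]
contact_force: [-0.1, -0.4, -2.9]
width: 0.0476
gripper_force: 53.3
```

Call:
{"method": "move_arm", "body": {"deltas": [[[0.002,0,0,0,1],[0.004,0,0,0,1],[0.004,0,0,0,1]]]}}

```text
clock: 21.05
position: [0.5449, -0.2036, 0.0064]
ee_rot: [0.0, 0.999, 0.041, 0.0]
contact_force: [-0.9, 0.1, -1.8]
width: 0.0476
gripper_force: 53.3
```

Call:
{"method": "move_arm", "body": {"deltas": [[[0.002,0,0,0,1],[0.004,0,0,0,1],[0.004,0,0,0,1]]]}}

```text
clock: 21.35
position: [0.5481, -0.2033, 0.0064]
ee_rot: [0.0, 0.999, 0.041, 0.0]
contact_force: [-0.2, 0.8, -2.5]
width: 0.0474
gripper_force: 53.3
```

Call:
{"method": "move_arm", "body": {"deltas": [[[0.002,0,0,0,1],[0.004,0,0,0,1],[0.004,0,0,0,1]]]}}

```text
clock: 21.65
position: [0.5513, -0.2031, 0.0063]
ee_rot: [0.0, 0.999, 0.041, 0.0]
contact_force: [0.4, 0.3, -2.1]
width: 0.0475
gripper_force: 53.3
```

```bash
python3 - <<'E'
from h import *
st(.0065,-.02)
E
```

```text
dock x -14.2 y 0.1 z 6.3 mm | Fu 0.4 Fn 0.3 Fz -2.1 M [0.02 0.09 0.01] w 0.0475
TCP [ 0.5513 -0.2031  0.0063] yaw 0.0812 tilt [ 5.e-04 -1.e-04 -1.e+00] delta [-0.0072, 0.0001, -0.0002] twist 0.0 mm [-5.8, 0.1, -0.2]
```

Call:
{"method": "move_arm", "body": {"deltas": [[[0.002,0,0,0,1],[0.004,0,0,0,1],[0.004,0,0,0,1]]]}}

```text
clock: 21.95
position: [0.5545, -0.2028, 0.0063]
ee_rot: [0.0, 0.999, 0.041, 0.0]
contact_force: [-0.8, 0.0, -2.5]
width: 0.0473
gripper_force: 53.3
```

Call:
{"method": "move_arm", "body": {"deltas": [[[0.002,0,0,0,1],[0.004,0,0,0,1],[0.004,0,0,0,1]]]}}

```text
clock: 22.25
position: [0.5565, -0.2025, 0.0062]
ee_rot: [-0.0, 0.999, 0.041, -0.001]
contact_force: [-3.7, -0.8, -0.6]
width: 0.0474
gripper_force: 53.4
```

Call:
{"method": "move_arm", "body": {"deltas": [[[0.002,0,0,0,1],[0.004,0,0,0,1],[0.004,0,0,0,1]]]}}

```text
clock: 22.55
position: [0.5602, -0.2022, 0.0062]
ee_rot: [-0.0, 0.999, 0.041, -0.0]
contact_force: [-3.7, -1.7, -0.7]
width: 0.0471
gripper_force: 53.4
```

The ejector started at TCP x ≈ 0.555–0.556, so home is expected at about 0.567–0.568. Continuing in small steps.

Call:
{"method": "move_arm", "body": {"deltas": [[[0.0015,0,0,0,1],[0.003,0,0,0,1],[0.004,0,0,0,1],[0.004,0,0,0,1]]]}}

```text
clock: 22.95
position: [0.5633, -0.2019, 0.0062]
ee_rot: [-0.0, 0.999, 0.041, -0.0]
contact_force: [-5.1, -1.8, -0.9]
width: 0.0476
gripper_force: 53.4
```

Call:
{"method": "move_arm", "body": {"deltas": [[[0.001,0,0,0,1],[0.002,0,0,0,1],[0.002,0,0,0,1]]]}}

```text
clock: 23.25
position: [0.5648, -0.2018, 0.0062]
ee_rot: [-0.0, 0.999, 0.041, -0.001]
contact_force: [-5.0, -0.8, -0.3]
width: 0.0472
gripper_force: 53.4
```

```bash
python3 - <<'E'
from h import *
st(.0065,0.0)
E
```

```text
dock x -0.6 y 0.3 z 6.2 mm | Fu -5.1 Fn -0.4 Fz -0.3 M [-0.2   0.92 -0.07] w 0.0472
TCP [ 0.5648 -0.2018  0.0062] yaw 0.0814 tilt [-0.001  0.    -1.   ] delta [0.0008, 0.0003, -0.0004] twist 0.0001 mm [0.6, 0.3, -0.3]
```

Call:
{"method": "move_arm", "body": {"deltas": [[[0.0006,0,0,0,1],[0.0012,0,0,0,1],[0.0012,0,0,0,1]]]}}

```text
clock: 23.55
position: [0.5657, -0.2018, 0.0062]
ee_rot: [-0.0, 0.999, 0.041, -0.001]
contact_force: [-5.3, -1.3, -0.5]
width: 0.0472
gripper_force: 53.4
```

Call:
{"method": "move_arm", "body": {"deltas": [[[0.0006,0,0,0,1],[0.0012,0,0,0,1],[0.0012,0,0,0,1]]]}}

```text
clock: 23.85
position: [0.5665, -0.2017, 0.0062]
ee_rot: [-0.0, 0.999, 0.041, -0.001]
contact_force: [-5.6, -1.5, -0.3]
width: 0.0474
gripper_force: 53.4
```

```bash
python3 - <<'E'
from h import *
st(.0065,0.0)
E
```

```text
dock x 1.1 y 0.3 z 6.2 mm | Fu -5.7 Fn -1.1 Fz -0.3 M [-0.26  0.92 -0.02] w 0.0474
TCP [ 0.5665 -0.2017  0.0062] yaw 0.0814 tilt [-1.4e-03  1.0e-04 -1.0e+00] delta [-0.0013, 0.0003, -0.0004] twist 0.0001 mm [-1.1, 0.3, -0.3]
```

Call:
{"method": "move_arm", "body": {"deltas": [[[0.0006,0,0,0,1],[0.0012,0,0,0,1],[0.0012,0,0,0,1]]]}}

```text
clock: 24.15
position: [0.5674, -0.2016, 0.0062]
ee_rot: [-0.0, 0.999, 0.041, -0.001]
contact_force: [-5.5, -1.6, 0.0]
width: 0.0477
gripper_force: 53.4
```

```bash
python3 - <<'E'
from h import *
st(.0065,0.0)
E
```

```text
dock x 1.9 y 0.2 z 6.2 mm | Fu -5.6 Fn -1.1 Fz 0.0 M [-0.19  0.97  0.  ] w 0.0477
TCP [ 0.5674 -0.2016  0.0062] yaw 0.0814 tilt [-0.0015  0.     -1.    ] delta [-0.0024, 0.0003, -0.0004] twist 0.0001 mm [-1.9, 0.2, -0.3]
```

Call:
{"method": "move_arm", "body": {"deltas": [[[0.0006,0,0,0,1],[0.0012,0,0,0,1],[0.0012,0,0,0,1]]]}}

```text
clock: 24.45
position: [0.5687, -0.2015, 0.0061]
ee_rot: [-0.0, 0.999, 0.041, -0.0]
contact_force: [-5.4, -1.0, -1.3]
width: 0.0476
gripper_force: 53.4
```

```bash
python3 - <<'E'
from h import *
st(.0065,0.0)
E
```

```text
dock x 3.3 y 0.3 z 6.1 mm | Fu -5.4 Fn -0.5 Fz -1.3 M [-0.22  0.77  0.  ] w 0.0476
TCP [ 0.5687 -0.2015  0.0061] yaw 0.0812 tilt [-8.e-04  1.e-04 -1.e+00] delta [-0.0041, 0.0003, -0.0005] twist 0.0 mm [-3.3, 0.3, -0.4]
```

The tool jumped a bit and Fz and My dropped, so the catch probably snapped up. I'll test by easing back 2 mm: a locked plate should stop on the tooth.

Call:
{"method": "move_arm", "body": {"deltas": [[[-0.0008,0,0,0,1],[-0.0016,0,0,0,1],[-0.0024,0,0,0,1],[-0.0024,0,0,0,1]]]}}

```text
clock: 24.85
position: [0.5678, -0.2016, 0.0061]
ee_rot: [-0.0, 0.999, 0.04, 0.001]
contact_force: [-2.4, 0.0, -4.5]
width: 0.0474
gripper_force: 53.2
```

```bash
python3 - <<'E'
from h import *
st(.0065,0.0)
E
```

```text
dock x 2.3 y 0.2 z 6.1 mm | Fu -2.4 Fn 0.2 Fz -4.5 M [-0.06  0.42  0.04] w 0.0474
TCP [ 0.5678 -0.2016  0.0061] yaw 0.081 tilt [ 1.1e-03  1.0e-04 -1.0e+00] delta [-0.0029, 0.0003, -0.0005] twist -0.0001 mm [-2.3, 0.2, -0.4]
```

Call:
{"method": "move_arm", "body": {"deltas": [[[-0.0008,0,0,0,1],[-0.0014,0,0,0,1],[-0.0014,0,0,0,1]]]}}

```text
clock: 25.15
position: [0.5676, -0.2016, 0.0063]
ee_rot: [0.0, 0.999, 0.04, 0.001]
contact_force: [2.5, 1.4, -8.1]
width: 0.0472
gripper_force: 52.9
```

```bash
python3 - <<'E'
from h import *
st(.0065,0.0)
E
```

```text
dock x 2.2 y 0.2 z 6.3 mm | Fu 2.6 Fn 1.2 Fz -8.1 M [ 0.25 -0.47 -0.03] w 0.0472
TCP [ 0.5676 -0.2016  0.0063] yaw 0.0807 tilt [ 2.9e-03  1.0e-04 -1.0e+00] delta [-0.0027, 0.0002, -0.0003] twist -0.0003 mm [-2.2, 0.2, -0.2]
```

The plate stopped on the tooth (Fu went positive with no motion), so it is locked. I relieve the pull, ease the grip, open, and lift away.

Call:
{"method": "move_arm", "body": {"deltas": [[[0.001,0,0.0003,0,1],[0.0015,0,0.0003,0,1],[0.0015,0,0.0003,0,1]]], "squeeze": 20}}

```text
clock: 25.45
position: [0.5676, -0.2016, 0.0063]
ee_rot: [0.0, 0.999, 0.041, 0.0]
contact_force: [-0.1, 1.9, -5.3]
width: 0.0474
gripper_force: 52.9
```

Call:
{"method": "move_arm", "body": {"deltas": [[[0,0,0,0,0],[0,0,0,0,-0.5],[0,0,0,0,-1],[0,0,0,0,-1],[0,0,0,0,-1],[0,0,0,0,-1]]]}}

```text
clock: 26.05
position: [0.5673, -0.2019, 0.0063]
ee_rot: [0.0, 0.999, 0.041, 0.0]
contact_force: [0.1, -0.2, -0.4]
width: 0.0858
gripper_force: 0.0
```

```bash
python3 - <<'E'
from h import *
st(.0065,0.0)
E
```

```text
dock x 1.9 y -0.0 z 6.3 mm | Fu 0.1 Fn -0.2 Fz -0.4 M [-0.02 -0.02 -0.02] w 0.0858
TCP [ 0.5673 -0.2019  0.0063] yaw 0.0812 tilt [ 3.e-04 -4.e-04 -1.e+00] delta [-0.0023, -0.0001, -0.0002] twist -0.0 mm [-1.9, -0.0, -0.2]
```

Released freely. Lifting, then shifting back for a numeric check.

Call:
{"method": "move_arm", "body": {"deltas": [[[0,0,-0.01,0,-1],[0,0,-0.04,0,-1],[0,0,-0.09,0,-1],[0,0,-0.14,0,-1],[-0.02,0,-0.18,0,-1],[-0.03,0,-0.18,0,-1],[-0.03,0,-0.18,0,-1],[-0.03,0,-0.18,0,-1],[-0.03,0,-0.18,0,-1]]]}}

```text
clock: 26.95
position: [0.5429, -0.2033, 0.1486]
ee_rot: [-0.001, 0.999, 0.041, -0.001]
contact_force: [-0.4, -0.4, -0.4]
width: 0.0855
gripper_force: 0.0
```

```bash
python3 - <<'E'
from h import *
s=manip.get_state();im=manip.get_image('wrist');save('w9.png',im);c=cam('wrist',s);print(s['position'],s['contact_force'].round(1))
block(im,c,.066)
O=np.array([.5655,-.2020]);u=np.array([np.cos(.0812),np.sin(.0812)]);n=np.array([-u[1],u[0]])
print('block expected',(O+.002*u))
# pad of B: colour-independent location check, and bystander diffs in the scene view
a=manip.get_image('scene');b=load('scene0.png');d=cv2.absdiff(cv2.GaussianBlur(a,(5,5),0),cv2.GaussianBlur(b,(5,5),0)).max(2)
for nm,(x,y) in dict(spare=(252,249),jar=(457,292),knife=(242,302),brush=(192,247),ruler=(165,147),cup=(241,102),batt=(320,190),yellow=(378,225),orange=(366,346)).items(): print(nm,int((d[y-15:y+15,x-20:x+20]>45).sum()),end=' ')
E
```

```text
[ 0.54290827 -0.20325121  0.14864559] [-0.4 -0.4 -0.4]
[4, 0, 72, 79, 3152] [650.69 -23.27  43.88  39.78  28.74]
[247, 141, 61, 56, 2249] [ 571.17 -202.39   43.95   47.87    4.71]
block expected [ 0.56749341 -0.20183778]
spare 0 jar 0 knife 0 brush 0 ruler 92 cup 847 batt 543 yellow 0 orange 0
```

The block's leading edge sits at x ≈ 0.593, so its centre is at about 0.567, which is home. It stayed there after release, with no ejection. The scene differences at the cup, battery and ruler are where the arm and its shadow now fall, and the tool never came near those things.

```bash
python3 -c "
from rig import manip
print(manip.sign_off())"
```

```text
the job is handed in; nothing more can be done
None
```

The model is out of the scanning stand and locked in the bench holder: it stopped on the catch when eased back and stayed home after release. Insertion force peaked around 6 N, the job took 27 s of the 69, and it is handed in with the gripper clear. The after-image check of the bystanders was inconclusive for the cup, battery pack and ruler (differences put down to the arm and its shadow).

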